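Square a carved fragment into its mounting corner and lay the retaining bar

ROBOT

A 6-joint arm with a two-finger parallel gripper is mounted at the origin on the work surface. World frame = base frame: x ahead of the robot, y to its left, z up, the work surface at z = 0. Lengths are in m, angles in rad, forces in N, time in s.
With the tool pointing down it reaches from about 0.375 to 0.925 m from the base axis. Payload 5.7 kg.
Tool frame: the origin (TCP) lies midway between the tips of the shut fingers; the grasp point (between the pads) lies 19 mm behind it (manip.grip_point_offset is the y of the grasp point in the tool frame, in m); y points along the fingers, x is the direction in which the jaws open and shut, and the axes are right-handed (so a half turn about y gives the same grasp; the last joint's range is limited). The gripper opens to 88 mm and grips with 3 to 60 N. Pads are 20 mm wide; open, the fingers measure 115 mm over their backs; the gripper's body (75 mm by 178 mm) begins 61 mm behind the grasp point.
Start: joints at [-0.115, 0.359, 1.51, -0, 1.272, -0.115], TCP at [0.6, -0, 0.2] pointing down, gripper open.
Joint ranges: [-2.97, 2.97], [-1.01, 2.36], [0.21, 2.38], [-0.96, 4.11], [0.2, 2.71], [-2.98, 2.98]. Speed limits (rad/s): [2.39, 2.39, 3.14, 3.14, 3.14, 3.14].

INTERFACE

Orientations are given as a unit quaternion [x, y, z, w].
In Python, from workcell import manip gives the robot as it stands.
- The arm moves only by the tool drive_tool, never from a script. Its argument "plan" is text: rows parted by semicolons, each of 7 numbers parted by spaces: the shift along the tool's x, y, z in cm, then the turn, a rotation vector about the tool's x, y, z in rad, then the finger opening in cm, from 0 to 8.78. In form: x y z ax ay az fingers; .... A call has 1 to 10 rows; each row shifts and turns the pose as measured when the row begins, along the tool's axes as they then stand; what a row does not reach is not made up. A row lasts 1/8 s, in which the tool goes at most 62.5 mm and 10.7 degrees, less where a joint would pass 70% of its speed; a pose out of reach is approached as far as the arm can. A call with a gripper value outside its range is refused whole. The fingers move at their own pace and stop on an object; "grip_force" is the grip in N (left out, the last holds). Time passes only in rows, so rows that do not move let the fingers close. It gives the time, the measured TCP pose, the force and the opening at its end, in the units of the state.
- manip.get_state(): the state, without advancing time (a new reading comes with each control period).
- manip.grab_frame(name): name is "scene" or "side" or "wrist"; returns a dict with "image" (400x640x3 uint8, red, green, blue), "range_z" (400x640 float32, m along the optical axis (not along the pixel's ray), 0 where there is no reading), "fx", "fy", "cx", "cy" (pixels), "R" (3x3) and "t" (3): a world point X has camera coordinates R X + t. Camera axes: x right, y down, z forward; pixel columns grow to the right and rows downward; lengths in m; the calibration is good to about 2 mm. A picture is of the moment at which its call begins.
- manip.finish_job(): hands the job in, once; it reports no verdict.
The state is a dict: "time": time; "q": joint angles; "joint_vel": joint speeds; "tau": joint torques, N m; "tcp_pos": TCP position; "orientation": TCP orientation; "force": force on the tool from outside, world axes, zero at the start; "ft_torque": the same for the moment, N m; "opening": finger opening in m.
Only numpy, scipy, OpenCV 4.12 (cv2) and the standard library are available. Lean on these libraries where they do the work, as an engineer would, in place of code of your own. Each camera call takes 0.05 s, during which the arm holds its last target. There are 200 camera calls.

TASK

Move the carved stone fragment from its foam pad onto the plywood mounting board and bring it gently, without dropping it or pressing it hard, into the corner of the two aluminium rails, its long side flush against the long rail and its end against the end rail. Then lay the retaining bar across it, resting in the notches of both blue supports and centred between them, and let go. Leave the other things on the bench where they are.

Things in the scene. Friction and masses are not known exactly. Their poses are not given: they have to be found in the camera images.
- fragment: carved cream limestone fragment, 110 mm long (x) x 60 mm wide (y) x 44 mm high, 0.5 to 0.75 kg. Origin: centre of the underside. The lower 34 mm is a plain block of the full 110 x 60; above it a raised band 100 x 46 mm, 10 mm high. It starts flat on a white foam pad; either end may lead when it is set down.
- bar: steel-coloured retaining bar, 200 mm long (along its own y) x 18 mm wide (x) x 10 mm thick (z), 0.12 kg. Origin: centre of the underside. It starts flat on the other foam pad.
- board: plywood mounting board fixed to the bench, 250 x 250 x 18 mm, top at z = 18 mm; origin: centre of its underside. It carries two aluminium stop rails meeting in a square corner and two blue notched supports. Fragment at home: its origin at board x 35, y 40, z 18 mm, long side along board x. Bar laid right: its origin at board x 35, y 5, z 68 mm, length along board y, 6 mm above the fragment.
- corner (a point): inner corner of the rails on the board's top, at board x 90, y 70, z 18 mm; axes as the board's. Rails are 6 mm thick, 40 mm high above the board. Long rail: inner face y = 70, from x = -30 to 96. End rail: inner face x = 90, from y = 0 to 70. Press the fragment on them lightly, well under 35 N. It fills this corner, long side on the long rail; pencil lines mark its other two sides.
- rails: the two aluminium stop rails, fixed to the board; same origin and axes as the board
- notch_a (a point): centre of the notch floor of the support behind the long rail (board 35, 95, 68 mm). Each blue support is 40 mm in board x, 20 mm in y; notch floor 50 mm above the board, notch 24 mm wide in x and open along y, cheeks 8 mm higher than the floor.
- notch_b (a point): the same on the support at the open side of the board (board 35, -85, 68 mm)
- pad_stone: fixed white foam pad under the fragment, 230 x 140 x 25 mm, origin: centre of the underside
- pad_bar: fixed white foam pad under the bar, 230 x 140 x 25 mm, origin: centre of the underside
- scissors: bystander, leave alone: scissors with red and black loops, 200 mm long, lying flat
- jar: bystander, leave alone: amber jar with black lid, 68 mm across, 85 mm tall
- shard: bystander, leave alone: rough stone lump 75 x 50 x 58 mm high
- bracket: bystander, leave alone: steel L bracket 90 mm long with an 85 mm tall upright
- mug: bystander, leave alone: blue mug 76 mm across, 85 mm tall
Things that resemble listed ones, but are neither listed nor needed, are in the scene too. What is shaped like the fragment but pink or red is not meant.

How it is judged:
On the way, in this order (a step that is already met when the one before it is completed fails the run):
1. the fragment is at home in the corner, flush against both rails and let go (x of fragment in the frame of board between 0.033 and 0.037 m and y of fragment in the frame of board between 0.038 and 0.042 m and z of fragment in the frame of board between 0.015 and 0.021 m and angle between the x axis of fragment and the x axis of board, either way round below 0.025 rad and angle between fragment's own z axis and vertical below 0.05 rad and contact force between fragment and the fingers below 0.2 N and linear speed of fragment below 0.01 m/s), for 0.3 s.
2. the bar lies in the notches of both supports (x of fragment in the frame of board between 0.033 and 0.037 m and y of fragment in the frame of board between 0.038 and 0.042 m and z of fragment in the frame of board between 0.015 and 0.021 m and angle between the x axis of fragment and the x axis of board, either way round below 0.025 rad and angle between fragment's own z axis and vertical below 0.05 rad and x of bar in the frame of board between 0.029 and 0.041 m and y of bar in the frame of board between -0.007 and 0.017 m and z of bar in the frame of board between 0.0655 and 0.0705 m and angle between the y axis of bar and the y axis of board, either way round below 0.06 rad), for 0.3 s.
At the end, for the whole second after the job is handed in: The fragment sits flat on the board within 2 mm of its place against each rail and within 0.025 rad of square, the bar rests in both notches (within 6 mm across, 12 mm lengthwise of centred, flat), and both are at rest (all of step 2 and linear speed of each of fragment, bar below 0.01 m/s and angular speed of bar below 0.1 rad/s); the robot touches nothing.
It fails at once if the fragment was dropped (fell free of the fingers at more than 0.35 m/s, a fall of over about 6 mm) (contact force between fragment and the fingers below 0.5 N and linear speed of fragment above 0.35 m/s).
It fails at once if the fragment was pressed against the rails with more than 35 N (contact force between fragment and rails above 35 N).
It fails at once if a bystander was moved more than 25 mm (distance of any of scissors, jar, shard, bracket, mug from where it was at the start of the episode above 0.025 m).
It also fails if it takes over 72 s, if anything falls off the work surface, if the arm or the gripper's body presses on something with over 40 N, if the wrist force passes 120 N, or if a joint passes its speed limit or range.

## Working session

There is one attempt and no reset: what is moved stays moved. The work goes in short steps, Python scripts to look and compute and a tool call to move; the robot and the scene stay as the last step left them, time stands still between calls to the robot, and variables do not carry over. Pictures are saved under pics/ and viewed, about 8 in all and at most 12, crops included, and the job is handed in when it is done.

Besides the shell and the picture viewer there is one more tool, called after "Emit:" as name(argument=value, ...) on one line, values as JSON. drive_tool: Moves the arm, as the interface text tells. Its arguments: {"type":"object","properties":{"plan":{"type":"string"},"grip_force":{"type":"number"}},"required":["plan"]}

```bash
mkdir -p pics; python3 - <<'E'
from workcell import manip
import cv2,numpy as np
print(manip.get_state(), manip.grip_point_offset)
for n in ("scene","side"):
    f=manip.grab_frame(n); np.savez(n+'0.npz',**f)
    cv2.imwrite(f'pics/{n}0.png',f['image'][:,:,::-1])
    print(n,f['fx'],f['cx'],f['cy'],-f['R'].T@f['t'],f['R'][2])
E
```

```text
{'time': 0.0, 'q': array([-1.15089796e-01,  3.59493541e-01,  1.51143794e+00, -1.88526767e-05,
        1.27248235e+00, -1.15101446e-01]), 'joint_vel': array([ 0.00121751, -0.00030315, -0.0002307 ,  0.00101388,  0.00089506,
       -0.00101744]), 'tau': array([-2.01257943e-03, -5.15376234e+01, -2.70722097e+01,  6.73234044e-02,
        3.48843460e-02, -1.61260368e-04]), 'tcp_pos': array([5.99267344e-01, 7.58234405e-05, 1.99214354e-01]), 'orientation': array([-7.07038870e-01,  6.34271931e-04,  6.46439720e-04,  7.07174106e-01]), 'force': array([ 0.35009856, -0.21241981, -0.26323489]), 'ft_torque': array([-0.01181189, -0.04604695, -0.03062631]), 'opening': 0.08785760893480737} -0.0187
scene 425.53264116923964 321.26314438585405 194.14810448133107 [1.3889184  0.392504   1.24588896] [-0.56712482 -0.19848232 -0.79935862]
side 456.39967568710244 327.1480296325394 204.7821387532133 [ 0.3462541  -0.82350952  1.15618438] [ 0.13397676  0.63542625 -0.76044967]
```

View pics/scene0.png

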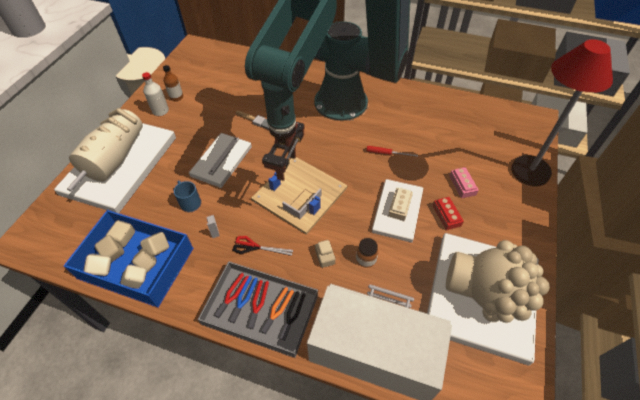

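View pics/side0.png

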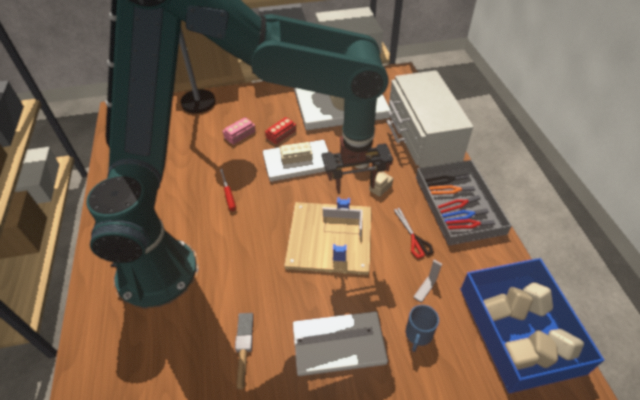

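The scene view shows the fragment at about (401,203) on its pad, the board at (300,195) with blue supports at (275,182) and (314,205), and the bar at (222,155) on its pad. The side view shows the fragment at (296,152), the board at (328,238) and the bar at (340,335).

```bash
cat > h.py <<'E'
import numpy as np,cv2
def world(f):
    z=f['range_z']; v,u=np.mgrid[:z.shape[0],:z.shape[1]]
    c=np.stack([(u-f['cx'])/f['fx']*z,(v-f['cy'])/f['fy']*z,z],-1)
    P=(c-f['t'])@f['R']; P[z==0]=np.nan
    return P
def rect(P,m):
    n,l,s,_=cv2.connectedComponentsWithStats(m.astype(np.uint8))
    out=[]
    for i in range(1,n):
        if s[i,4]<60: continue
        q=P[l==i]
        r=cv2.minAreaRect((q[:,:2]*1000).astype(np.float32))
        out.append((s[i,4],np.round(r[0],1),np.round(r[1],1),round(r[2],1),np.round(np.median(q[:,2])*1000,1)))
    return out
E
python3 - <<'E'
from h import *
for n in ('scene','side'):
    f=dict(np.load(n+'0.npz')); P=world(f); z=P[...,2]
    print(n)
    for p in ([(401,203),(300,195),(222,155),(275,182),(314,205)] if n=='scene' else [(296,152),(310,250),(340,335),(343,203),(340,252)]):
        print(p,np.round(P[p[1],p[0]]*1000))
    hsv=cv2.cvtColor(f['image'],cv2.COLOR_RGB2HSV)
    R=(P[...,0]>.3)&(P[...,0]<.9)&(abs(P[...,1])<.6)
    print('stone',rect(P,R&(z>.045)&(z<.08)))
    print('board',rect(P,R&(z>.012)&(z<.022)))
    print('pads/bar',rect(P,R&(z>.0225)&(z<.029)),rect(P,R&(z>.031)&(z<.04)))
    b=(hsv[...,0]>105)&(hsv[...,0]<130)&(hsv[...,1]>150)
    print('blue',rect(P,R&b))
E
```

```text
scene
(401, 203) [500. 369.  65.]
(300, 195) [542.  15.  12.]
(222, 155) [ 473. -330.   34.]
(275, 182) [549. -76.  60.]
(314, 205) [610.  94.  76.]
stone [(np.int32(85), array([541.8, -83.2]), array([23.2, 41.8]), 73.0, np.float64(67.2)), (np.int32(272), array([ 696.6, -347.9]), array([79.4, 72.1]), 28.0, np.float64(62.7)), (np.int32(261), array([598.5,  57.8]), array([ 74.1, 147. ]), 43.4, np.float64(57.9)), (np.int32(495), array([489.4, 367.5]), array([ 60.3, 113.5]), 89.2, np.float64(66.4)), (np.int32(649), array([ 879.3, -406.1]), array([286.3,  41. ]), 89.8, np.float64(66.5)), (np.int32(70), array([ 878.6, -249.1]), array([41.6,  6.2]), 2.2, np.float64(62.2)), (np.int32(164), array([739.3, 175.1]), array([46.6, 40.3]), 33.6, np.float64(56.4)), (np.int32(149), array([724.6, 309.8]), array([40.9, 65.3]), 7.2, np.float64(58.5))]
board [(np.int32(88), array([ 549.6, -568.3]), array([  9.7, 236. ]), 89.9, np.float64(17.1)), (np.int32(2936), array([531.3,   8.1]), array([253.4, 254.5]), 73.1, np.float64(17.5)), (np.int32(72), array([ 746.2, -568.9]), array([ 10.9, 150.6]), 87.5, np.f
[... 2890 characters left out ...]
, (np.int32(250), array([625.9, 561.7]), array([ 74.9, 153.3]), 89.0, np.float64(38.0)), (np.int32(97), array([457. , 507.9]), array([120. ,  53.6]), 10.0, np.float64(35.2)), (np.int32(72), array([878.9, -19.6]), array([ 20.8, 164.5]), 7.0, np.float64(35.4)), (np.int32(518), array([ 469. , -325.6]), array([ 21.7, 199.2]), 86.0, np.float64(34.9)), (np.int32(81), array([ 856.5, -493.7]), array([ 23.8, 117.3]), 11.9, np.float64(35.2))]
blue [(np.int32(75), array([ 858.8, -298.6]), array([80.4,  8.9]), 88.8, np.float64(89.1)), (np.int32(78), array([ 858. , -427.6]), array([ 7.9, 65. ]), 0.4, np.float64(89.6)), (np.int32(101), array([ 876.3, -528.8]), array([41.3, 44.7]), 88.3, np.float64(88.8))]
```

Emit:
drive_tool(plan="-1.6 0 5.3 0 0 0 8.78;-1.6 0 5.3 0 0 0 8.78;-1.6 0 5.3 0 0 0 8.78;-1.6 0 5.3 0 0 0 8.78;-1.6 0 5.3 0 0 0 8.78;-1.6 0 5.3 0 0 0 8.78;-1.6 0 5.3 0 0 0 8.78;0 0 0 0 -0.18 0 8.78;0 0 0 0 -0.18 0 8.78;0 0 0 0 -0.18 0 8.78", grip_force=25)

```text
time: 1.35
tcp_pos: [0.4822, 0.3823, 0.1948]
orientation: [0.68, 0.191, -0.196, -0.68]
force: [-0.1, -0.5, -0.1]
opening: 0.0881
```

Emit:
drive_tool(plan="0 0 0 0 -0.18 0 8.78;0 0 0 0 -0.18 0 8.78;0 0 0 0 -0.18 0 8.78;0 0 0 0 -0.18 0 8.78;0 0 0 0 -0.18 0 8.78;0 0 0 0 -0.18 0 8.78;0 0 0 0 0 0 8.78")

```text
time: 2.22
tcp_pos: [0.4794, 0.3811, 0.1912]
orientation: [-0.473, -0.519, 0.529, 0.477]
force: [-0.2, 0.1, 0.0]
opening: 0.0875
```

```bash
cat >> h.py <<'E'
from scipy.spatial.transform import Rotation as Ro
def look(n,name):
    from workcell import manip
    f=manip.grab_frame(n); np.savez(name+'.npz',**f); cv2.imwrite(f'pics/{name}.png',f['image'][:,:,::-1])
    return f,world(f)
def go(target,yaw):
    """tool-frame shift (cm) and turn about tool y to bring TCP to target (m), tool x at yaw (rad), tool down"""
    from workcell import manip
    s=manip.get_state(); R=Ro.from_quat(s['orientation'])
    d=R.inv().apply(np.array(target)-s['tcp_pos'])*100
    c,n=np.cos(yaw),np.sin(yaw)
    T=Ro.from_matrix(np.array([[c,0,-n],[n,0,c],[0,-1,0]]))
    X=R.as_matrix()[:,0]
    print('t',round(s['time'],2),'tcp',np.round(s['tcp_pos'],4),'yaw',round(np.arctan2(X[1],X[0]),4),'F',np.round(s['force'],1),'open',round(s['opening'],4))
    print('shift cm',np.round(d,2),'rotvec',np.round((R.inv()*T).as_rotvec(),3))
E
python3 - <<'E'
from h import *
go([.4885,.366,.2],np.pi/2)
f,P=look('wrist','w1'); z=P[...,2]
print(-f['R'].T@f['t'],f['R'][2])
print('band',rect(P,(z>.063)&(z<.075)),'block',rect(P,(z>.045)&(z<.075)),'pad',rect(P,(z>.022)&(z<.029)))
E
```

```text
t 2.23 tcp [0.4794 0.3811 0.1912] yaw 1.67 F [-0.2  0.1  0. ] open 0.0875
shift cm [-1.59 -0.89 -0.75] rotvec [-0.014  0.099 -0.006]
[0.40205467 0.37465872 0.37568841] [ 0.2800399   0.02263904 -0.95972138]
band [(np.int32(5379), array([487.1, 367.5]), array([46. , 99.6]), 89.4, np.float64(67.8)), (np.int32(804), array([591.1,  89. ]), array([21.1, 41.6]), 72.3, np.float64(67.4)), (np.int32(236), array([690.9, 310. ]), array([57.1, 25.1]), 81.7, np.float64(71.7))] block [(np.int32(7378), array([487.1, 367.6]), array([ 60.4, 109.7]), 89.3, np.float64(67.4)), (np.int32(2131), array([568.4,  86.9]), array([90.8, 31.3]), 15.1, np.float64(57.4)), (np.int32(485), array([697.7, 310.5]), array([67.1, 38.6]), 77.0, np.float64(62.9)), (np.int32(111), array([711.9, 561.2]), array([25.1,  2.9]), 1.7, np.float64(55.7))] pad [(np.int32(326), array([334.1, 551.4]), array([65.3,  2.5]), 31.5, np.float64(25.9)), (np.int32(21604), array([490.3, 364.6]), array([228.7, 138.3]), 2.2, np.float64(23.7)), (np.int32(264), array([456.8, 505.2]), array([121.4,  51.4]), 6.2, np.float64(26.0)), (np.int32(250), array([549. ,  79.5]), array([ 7. , 55.6]), 73.7, np.float64(25.7)), (np.int32(206), array([590.1,  97.2]), array([45.3, 18.4]), 8.6, np.float64(25.4)), (np.int32(517), array([551., 634.]), array([ 16.1, 209.5]), 4.3, np.float64(25.5)), (np.int32(89), array([724.8, 530.4]), array([ 1.3, 54.5]), 89.9, np.float64(25.9))]
```

View pics/w1.png

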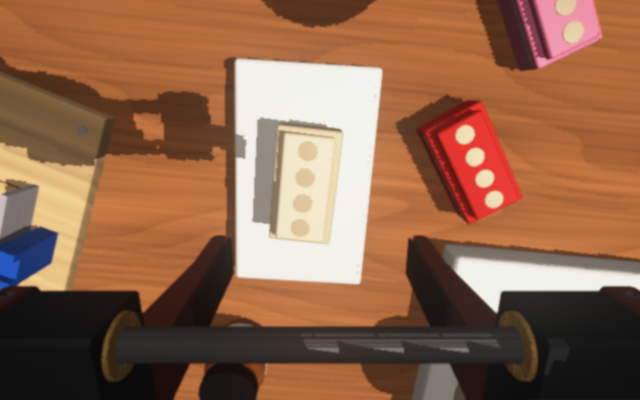

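The wrist view shows the fragment square-on at about (307,185) on the white pad, with the pink and red lookalikes at the right and the board's support at the left (25,260). There is room for both fingers.

```bash
python3 -c "
from h import *
go([.4871,.3675,.032],1.56)"
```

```text
t 2.27 tcp [0.4793 0.381  0.1911] yaw 1.6681 F [-0.4 -0.8 -0.6] open 0.0878
shift cm [-1.34 15.91 -0.87] rotvec [-0.014  0.108 -0.006]
```

Emit:
drive_tool(plan="-0.7 3 -0.45 -0.014 0.108 -0.006 8.78;-0.7 3 -0.5 0 0 0 8.78;0 2 0 0 0 0 8.78;0 0 0 0 0 0 8.78")

```text
time: 2.78
tcp_pos: [0.4896, 0.3673, 0.1094]
orientation: [0.507, 0.493, -0.492, -0.507]
force: [0.8, -0.2, 0.0]
opening: 0.0883
```

```bash
python3 -c "
from h import *
go([.4871,.3675,.032],1.56)"
```

```text
t 2.77 tcp [0.4896 0.3673 0.1094] yaw 1.5413 F [ 0.8 -0.2  0. ] open 0.0883
shift cm [0.   7.74 0.26] rotvec [ 0.001 -0.019  0.001]
```

Emit:
drive_tool(plan="0 2.5 0.25 0 -0.019 0 8.78;0 2.5 0 0 0 0 8.78;0 1.5 0 0 0 0 8.78;0 0.9 0 0 0 0 8.78;0 0 0 0 0 0 8.78")

```text
time: 3.4
tcp_pos: [0.4907, 0.3699, 0.0378]
orientation: [0.505, 0.499, -0.492, -0.504]
force: [0.9, -0.2, -0.6]
opening: 0.0874
```

```bash
python3 -c "
from h import *
go([.4871,.3675,.032],1.56)"
```

```text
t 3.4 tcp [0.4907 0.3699 0.0378] yaw 1.5536 F [ 0.9 -0.2 -0.6] open 0.0874
shift cm [-0.25  0.57  0.36] rotvec [ 0.008 -0.006  0.005]
```

Emit:
drive_tool(plan="-0.25 0.5 0.35 0.008 -0.006 0.005 8.78;0 0 0 0 0 0 6.5;0 0 0 0 0 0 5.5;0 0 0 0 0 0 5;0 0 0 0 0 0 5;0 0 0 0 0 0 5", grip_force=35)

```text
time: 4.15
tcp_pos: [0.4882, 0.3678, 0.0344]
orientation: [0.503, 0.498, -0.497, -0.503]
force: [0.7, -0.5, -1.5]
opening: 0.0588
```

Emit:
drive_tool(plan="0 -0.5 0 0 0 0 5;0 -1.5 0 0 0 0 5;0 -2.5 0 0 0 0 5;0 -2.5 0 0 0 0 5;0 -2.5 0 0 0 0 5;0 -1 0 0 0 0 5;0 0 0 0 0 0 5")

```text
time: 5.03
tcp_pos: [0.4847, 0.3663, 0.1427]
orientation: [-0.502, -0.496, 0.499, 0.503]
force: [-0.0, 1.0, -6.7]
opening: 0.0588
```

```bash
python3 - <<'E'
from h import *
b=np.array([.5305,.008]); a=-.297
X=np.array([np.cos(a),np.sin(a)]);Y=np.array([-X[1],X[0]])
t=b+.03*X+.015*Y; print(t)
go([*t,.13],a+np.pi/2)
E
```

```text
[0.56357636 0.0135637 ]
t 5.03 tcp [0.4847 0.3663 0.1427] yaw 1.5596 F [-0.   1.  -6.7] open 0.0588
shift cm [-35.18   1.31  -8.29] rotvec [-0.004  0.286 -0.003]
```

Emit:
drive_tool(plan="-4 0 -1 0 0 0 5;-5.5 0 -1.3 0 0 0 5;-5.5 0 -1.3 0 0 0 5;-5.5 0 -1.3 0 0 0 5;-5.5 0 -1.3 0 0 0 5;-5.2 0 -1.2 0 0 0 5;-3 0 -0.8 0 0 0 5;0 0 0 0 0.14 0 5;0 0 0 0 0.14 0 5;0 0 0 0 0 0 5")

```text
time: 6.28
tcp_pos: [0.559, 0.0121, 0.132]
orientation: [-0.565, -0.414, 0.426, 0.572]
force: [-0.0, 0.8, -6.6]
opening: 0.0588
```

```bash
python3 - <<'E'
from h import *
b=np.array([.5305,.008]); a=-.297
X=np.array([np.cos(a),np.sin(a)]);Y=np.array([-X[1],X[0]])
t=b+.03*X+.015*Y
go([*t,.13],a+np.pi/2)
f,P=look('wrist','w2'); z=P[...,2]
R=(np.hypot(P[...,0]-.53,P[...,1])<.25)
print('board',rect(P,R&(z>.012)&(z<.022)))
print('rail/supp',rect(P,R&(z>.055)&(z<.060)),rect(P,R&(z>.071)&(z<.08)))
E
```

```text
t 6.28 tcp [0.559  0.0121 0.132 ] yaw 1.2734 F [-0.   0.8 -6.6] open 0.0588
shift cm [ 0.27  0.19 -0.4 ] rotvec [-0.018 -0.    -0.008]
board [(np.int32(53581), array([532.6,   7.6]), array([250.5, 245. ]), 72.9, np.float64(16.7)), (np.int32(1278), array([645.9,  85.9]), array([75., 31.]), 22.3, np.float64(16.8)), (np.int32(137), array([707.3, 168.7]), array([ 4.1, 18.7]), 24.0, np.float64(16.1))]
rail/supp [(np.int32(946), array([565.2,  73.6]), array([ 6.5, 87.7]), 72.8, np.float64(56.7)), (np.int32(154), array([537.5, -74.6]), array([44.5, 17.9]), 8.0, np.float64(57.5)), (np.int32(138), array([585.5,  82. ]), array([17.8, 44.2]), 46.1, np.float64(57.5))] [(np.int32(364), array([523.2, -78.6]), array([20.9,  8.5]), 72.2, np.float64(74.7)), (np.int32(361), array([576.3,  93. ]), array([20.3,  8.6]), 73.6, np.float64(74.7)), (np.int32(338), array([553.6, -87.9]), array([20.6,  8.5]), 72.9, np.float64(74.6)), (np.int32(333), array([606.6,  83.8]), array([20.4,  8.7]), 70.4, np.float64(74.6))]
```

View pics/w2.png

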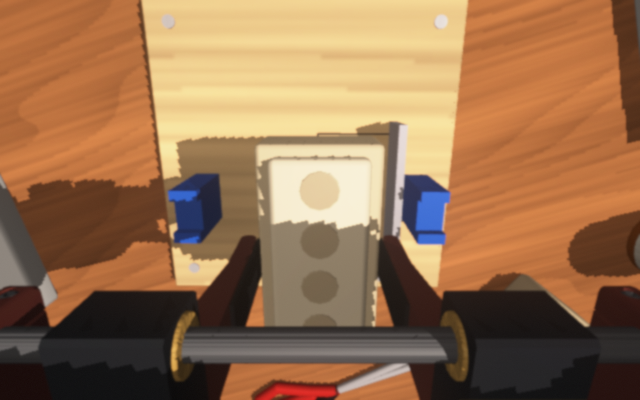

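The wrist view shows the held fragment over the board, with the long rail at (397,180) just right of it and the supports at (200,205) and (425,205). The four support cheeks fix the board pose precisely.

```bash
cat >> h.py <<'E'
A=-.2998; BO=np.array([.5300,.0082])
BX=np.array([np.cos(A),np.sin(A)]);BY=np.array([-BX[1],BX[0]])
def bw(x,y,z): return [*(BO+x*BX+y*BY),z]
def wb(p): d=np.array(p)[:2]-BO; return np.round([1000*d@BX,1000*d@BY],1)
E
python3 -c "
from h import *
go(bw(.03,.015,.08),A+np.pi/2)"
```

```text
t 6.33 tcp [0.5588 0.0123 0.132 ] yaw 1.275 F [-1.1  0.3 -5.6] open 0.0587
shift cm [ 0.3   5.19 -0.46] rotvec [-0.018  0.004 -0.008]
```

Emit:
drive_tool(plan="0.3 1.5 -0.45 -0.018 -0.004 -0.008 5;0 2 0 0 0 0 5;0 1.5 0 0 0 0 5;0 0 0 0 0 0 5")

```text
time: 6.82
tcp_pos: [0.563, 0.0149, 0.0794]
orientation: [-0.565, -0.425, 0.425, 0.565]
force: [-0.7, -1.0, -6.0]
opening: 0.0588
```

```bash
python3 -c "
from h import *
go(bw(.03,.015,.031),A+np.pi/2)"
```

```text
t 6.83 tcp [0.563  0.0149 0.0794] yaw 1.2904 F [-0.7 -1.  -6. ] open 0.0588
shift cm [-0.12  4.84 -0.05] rotvec [-0.001  0.019  0.   ]
```

Emit:
drive_tool(plan="-0.1 1.3 0 0 0.019 0 5;0 1.3 0 0 0 0 5;0 1.2 0 0 0 0 5;0 0.7 0 0 0 0 5;0 0 0 0 0 0 5")

```text
time: 7.45
tcp_pos: [0.5638, 0.0139, 0.0321]
orientation: [-0.569, -0.42, 0.42, 0.569]
force: [0.4, -0.3, -7.3]
opening: 0.0587
```

```bash
python3 -c "
from h import *
go(bw(.03,.015,.029),A+np.pi/2)"
```

```text
t 7.45 tcp [0.5638 0.0139 0.0321] yaw 1.2714 F [ 0.4 -0.3 -7.3] open 0.0587
shift cm [-0.04  0.31  0.06] rotvec [0.    0.    0.001]
```

Emit:
drive_tool(plan="0 0.2 0.05 0 0 0 5;0 0.15 0 0 0 0 5;0 0 0 0 0 0 5")

```text
time: 7.82
tcp_pos: [0.5641, 0.014, 0.0291]
orientation: [0.569, 0.42, -0.419, -0.569]
force: [-0.8, -0.5, -5.9]
opening: 0.0586
```

Emit:
drive_tool(plan="0 0.1 0 0 0 0 5;0 0.0 0 0 0 0 5")

```text
time: 8.07
tcp_pos: [0.5645, 0.014, 0.0285]
orientation: [0.569, 0.421, -0.419, -0.568]
force: [-0.1, -0.3, -7.1]
opening: 0.0589
```

Emit:
drive_tool(plan="0 0.12 0 0 0 0 5;0 0.0 0 0 0 0 5")

```text
time: 8.32
tcp_pos: [0.5647, 0.0139, 0.0274]
orientation: [0.57, 0.421, -0.419, -0.568]
force: [0.3, -0.0, -6.0]
opening: 0.059
```

Emit:
drive_tool(plan="0 0.12 0 0 0 0 5;0 0.0 0 0 0 0 5")

```text
time: 8.57
tcp_pos: [0.5648, 0.0139, 0.0275]
orientation: [0.57, 0.421, -0.419, -0.568]
force: [-0.2, -0.1, -6.7]
opening: 0.0593
```

Emit:
drive_tool(plan="0 0.2 0 0 0 0 5;0 0.0 0 0 0 0 5")

```text
time: 8.82
tcp_pos: [0.5651, 0.0139, 0.0275]
orientation: [0.57, 0.421, -0.419, -0.568]
force: [-0.6, 0.4, -5.5]
opening: 0.0588
```

Emit:
drive_tool(plan="0 0 0 0 0 0 6.1;0 0 0 0 0 0 6.5;0 0 0 0 0 0 6.9;0 0 0 0 0 0 6.9;0 -2 0 0 0 0 6.9;0 -4 0 0 0 0 6.9;0 -4 0 0 0 0 6;0 0 0 0 0 0 1")

```text
time: 9.82
tcp_pos: [0.5667, 0.0137, 0.1304]
orientation: [0.571, 0.422, -0.418, -0.567]
force: [0.3, 0.3, 0.5]
opening: 0.0533
```

```bash
python3 - <<'E'
from h import *
go(bw(.030,-.035,.12),A+np.pi/2)
f,P=look('wrist','w3'); z=P[...,2]
R=(np.hypot(P[...,0]-.56,P[...,1]-.02)<.09)
r=rect(P,R&(z>.059)&(z<.066)); print(r)
for i in r: print(wb(i[1]/1000))
E
```

```text
t 9.82 tcp [0.5667 0.0137 0.1304] yaw 1.2716 F [0.3 0.3 0.5] open 0.0533
shift cm [-5.11  1.03  0.36] rotvec [0.008 0.001 0.002]
[(np.int32(7463), array([564. ,  15.1]), array([45.3, 98.8]), 73.1, np.float64(60.9)), (np.int32(193), array([585.6,  82. ]), array([17.8, 44.6]), 46.3, np.float64(62.7))]
[30.4 16.6]
[31.3 86.9]
```

Emit:
drive_tool(plan="-2.7 0 0.2 0.008 0 0.002 0;-2.7 0 0.2 0 0 0 0;0 2.5 0 0 0 0 0;0 3 0 0 0 0 0;0 2.5 0 0 0 0 0;0 1.5 0 0 0 0 0;0 0 0 0 0 0 0")

```text
time: 10.75
tcp_pos: [0.5375, -0.037, 0.0226]
orientation: [-0.565, -0.416, 0.424, 0.573]
force: [0.8, 0.5, 0.5]
opening: 0.0005
```

```bash
python3 -c "
from h import *
go(bw(.0305,-.0285,.029),A+np.pi/2)"
```

```text
t 10.75 tcp [ 0.5375 -0.037   0.0226] yaw 1.2716 F [0.8 0.5 0.5] open 0.0005
shift cm [ 1.24 -0.66 -0.99] rotvec [-0.017  0.001 -0.002]
```

Emit:
drive_tool(plan="0 -0.4 -0.9 -0.017 0 0 0;0.6 0 0 0 0 0 0;0 0 0 0 0 0 0")

```text
time: 11.12
tcp_pos: [0.5505, -0.0338, 0.0284]
orientation: [0.571, 0.42, -0.419, -0.567]
force: [0.2, -0.1, 0.3]
opening: 0.0005
```

```bash
python3 -c "
from h import *
go(bw(.0305,-.0065,.027),A+np.pi/2)"
```

```text
t 11.12 tcp [ 0.5505 -0.0338  0.0284] yaw 1.2717 F [ 0.2 -0.1  0.3] open 0.0005
shift cm [2.76 0.14 0.15] rotvec [ 0.005  0.001 -0.002]
```

Emit:
drive_tool(plan="0.4 0 0.1 0 0 0 0;0.4 0 0 0 0 0 0;0.4 0 0 0 0 0 0;0.4 0 0 0 0 0 0;0.4 0 0 0 0 0 0;0.3 0 0 0 0 0 0")

```text
time: 11.88
tcp_pos: [0.5567, -0.0124, 0.0298]
orientation: [0.572, 0.42, -0.421, -0.565]
force: [-1.9, -5.2, 2.3]
opening: 0.0004
```

```bash
python3 -c "
from h import *
go(bw(.0305,-.0035,.027),A+np.pi/2)"
```

```text
t 11.88 tcp [ 0.5567 -0.0124  0.0298] yaw 1.2736 F [-1.9 -5.2  2.3] open 0.0004
shift cm [0.83 0.27 0.11] rotvec [ 0.007  0.003 -0.005]
```

Emit:
drive_tool(plan="0.25 0.15 0.08 0 0 0 0;0.2 0 0 0 0 0 0;0.2 0 0 0 0 0 0")

```text
time: 12.25
tcp_pos: [0.5577, -0.0097, 0.0298]
orientation: [0.573, 0.42, -0.423, -0.563]
force: [-1.7, -4.8, -0.0]
opening: 0.0003
```

Emit:
drive_tool(plan="0.15 0 0 0 0 0 0;0.1 0 0 0 0 0 0")

```text
time: 12.5
tcp_pos: [0.5581, -0.0082, 0.0297]
orientation: [0.573, 0.419, -0.424, -0.563]
force: [-2.4, -7.3, 3.2]
opening: 0.0008
```

Emit:
drive_tool(plan="0.15 0 0 0 0 0 0;0.1 0 0 0 0 0 0")

```text
time: 12.75
tcp_pos: [0.5586, -0.0069, 0.0298]
orientation: [0.573, 0.419, -0.425, -0.562]
force: [-2.2, -6.7, 3.3]
opening: 0.0005
```

```bash
python3 -c "
from h import *
go(bw(.0305,-.0035,.027),A+np.pi/2)"
```

```text
t 12.75 tcp [ 0.5586 -0.0069  0.0298] yaw 1.2778 F [-2.2 -6.7  3.3] open 0.0005
shift cm [0.25 0.27 0.13] rotvec [ 0.008  0.007 -0.016]
```

Emit:
drive_tool(plan="0.15 0 0 0.005 0.004 -0.01 0;0.15 0 0 0 0 0 0")

```text
time: 13.0
tcp_pos: [0.5589, -0.0049, 0.0297]
orientation: [0.57, 0.419, -0.423, -0.566]
force: [-1.9, -6.5, 3.9]
opening: 0.0005
```

Emit:
drive_tool(plan="0.15 0 0 0 0 0 0;0.1 0 0 0 0 0 0")

```text
time: 13.25
tcp_pos: [0.5593, -0.0036, 0.0297]
orientation: [0.571, 0.418, -0.424, -0.565]
force: [-2.1, -5.9, 2.8]
opening: 0.0007
```

```bash
python3 - <<'E'
from h import *
go(bw(.0305,-.0035,.027),A+np.pi/2)
f,P=look('wrist','w4'); z=P[...,2]
R=(np.hypot(P[...,0]-.56,P[...,1]-.02)<.12)
for i in rect(P,R&(z>.059)&(z<.066)): print(wb(i[1]/1000),i)
E
```

```text
t 13.25 tcp [ 0.5593 -0.0036  0.0297] yaw 1.2757 F [-2.1 -5.9  2.8] open 0.0007
shift cm [-0.08  0.27  0.1 ] rotvec [ 0.002  0.005 -0.01 ]
[14.5 26.7] (np.int32(12288), array([551.7,  29.4]), array([52.5, 67.9]), 73.0, np.float64(60.9))
[ 31.3 -77.1] (np.int32(802), array([537.1, -74.7]), array([44.9, 20. ]), 9.7, np.float64(62.6))
[31.4 86.9] (np.int32(900), array([585.7,  81.9]), array([18.6, 44.8]), 46.9, np.float64(62.6))
[20.8 -7.2] (np.int32(103), array([547.8,  -4.8]), array([7.1, 1.4]), 74.7, np.float64(62.6))
```

View pics/w4.png

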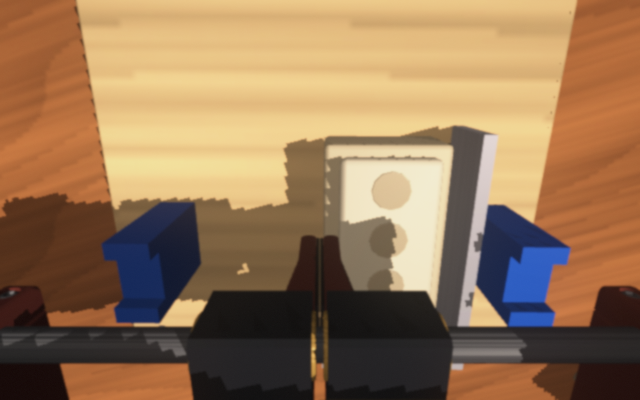

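The closed fingers at (320,265) are against the fragment's near side. The fragment is parallel to the long rail, with a small gap left at (450,200), so I'll measure the band's edges.

```bash
cat >> h.py <<'E'
def band(P):
    z=P[...,2]; d=P[...,:2]-BO; x=d@BX*1000; y=d@BY*1000
    m=(z>.0585)&(z<.066)&(abs(x-30)<75)&(y>-12)&(y<66)
    m=cv2.morphologyEx(m.astype(np.uint8),cv2.MORPH_OPEN,np.ones((9,9)))>0
    n,l,s,_=cv2.connectedComponentsWithStats(m.astype(np.uint8)); i=1+np.argmax(s[1:,4]); m=l==i
    for a,b in((-25,-5),(-5,15),(55,85)):
        k=m&(x>a)&(x<b)
        if k.sum()>50: print('y edges at x',a,b,np.round(np.percentile(y[k],[.5,99.5]),1))
    print('x edges',np.round(np.percentile(x[m],[.3,99.7]),1))
    r=(z>.053)&(z<.0575)&(y>64)&(y<80)&(x>-28)&(x<15)
    print('rail y',np.round(np.percentile(y[r],[1,50,99]),1))
E
python3 -c "
from h import *
band(world(dict(np.load('w4.npz'))))"
```

```text
y edges at x -25 -5 [ 8.1 51.8]
y edges at x -5 15 [ 8.3 52.3]
x edges [-18.5  44.9]
rail y [69.5 72.1 76. ]
```

Emit:
drive_tool(plan="0.25 0.1 0.1 0.002 0.005 -0.01 0;0.25 0 0 0 0 0 0;0.25 0 0 0 0 0 0;0.2 0 0 0 0 0 0;0.15 0 0 0 0 0 0")

```text
time: 13.92
tcp_pos: [0.5614, 0.0033, 0.0297]
orientation: [0.57, 0.419, -0.422, -0.567]
force: [-1.7, -5.9, 3.7]
opening: 0.0005
```

```bash
python3 -c "
from h import *
go(bw(.0305,.0055,.027),A+np.pi/2)"
```

```text
t 13.93 tcp [0.5614 0.0033 0.0297] yaw 1.2735 F [-1.7 -5.9  3.7] open 0.0005
shift cm [0.1  0.27 0.1 ] rotvec [ 0.001  0.002 -0.007]
```

Emit:
drive_tool(plan="0.15 0 0 0 0 0 0;0.15 0 0 0 0 0 0")

```text
time: 14.18
tcp_pos: [0.562, 0.005, 0.0297]
orientation: [0.57, 0.418, -0.423, -0.566]
force: [-2.0, -6.7, 2.9]
opening: 0.0005
```

Emit:
drive_tool(plan="0.15 0 0 0 0 0 0;0.1 0 0 0 0 0 0")

```text
time: 14.42
tcp_pos: [0.5619, 0.0054, 0.0298]
orientation: [0.571, 0.417, -0.425, -0.565]
force: [-2.4, -8.7, 3.7]
opening: 0.0004
```

Emit:
drive_tool(plan="0.15 0 0 0 0 0 0;0.1 0 0 0 0 0 0")

```text
time: 14.68
tcp_pos: [0.5618, 0.0052, 0.0298]
orientation: [0.571, 0.416, -0.427, -0.564]
force: [-1.8, -8.1, 3.7]
opening: 0.0006
```

```bash
python3 -c "
from h import *
go(bw(.0305,.0055,.027),A+np.pi/2)
band(look('wrist','w5')[1])"
```

```text
t 14.68 tcp [0.5618 0.0052 0.0298] yaw 1.2776 F [-1.8 -8.1  3.7] open 0.0006
shift cm [-0.1   0.28  0.08] rotvec [-0.001  0.007 -0.018]
y edges at x -25 -5 [17.7 61.8]
y edges at x -5 15 [17.7 61.8]
x edges [-18.5  44.5]
rail y [69.5 72.2 76. ]
```

Emit:
drive_tool(plan="-0.6 0 0 0 0.007 -0.018 0;-0.4 -2 0 0 0 0 0;0 -4 0 0 0 0 0;0 -3 2 0 0 0 0;0 0 4 0 0 0 0")

```text
time: 15.35
tcp_pos: [0.5038, 0.0155, 0.1213]
orientation: [-0.568, -0.421, 0.416, 0.572]
force: [0.4, -0.1, 0.3]
opening: 0.0006
```

```bash
python3 -c "
from h import *
go(bw(-.046,.04,.04),A+np.pi/2)
band(look('wrist','w6')[1])"
```

```text
t 15.35 tcp [0.5038 0.0155 0.1213] yaw 1.2668 F [ 0.4 -0.1  0.3] open 0.0006
shift cm [3.99 8.17 1.9 ] rotvec [-0.    -0.004  0.009]
y edges at x -25 -5 [17.9 61.6]
y edges at x -5 15 [18.  61.7]
x edges [-18.5  43.7]
rail y [69.7 72.4 76. ]
```

Emit:
drive_tool(plan="2 0 1 0 -0.004 0.009 0;2 0 1 0 0 0 0;0 2.5 0 0 0 0 0;0 2.5 0 0 0 0 0;0 2.5 0 0 0 0 0;0 1 0 0 0 0 0;0 0 0 0 0 0 0")

```text
time: 16.27
tcp_pos: [0.4854, 0.0677, 0.0325]
orientation: [-0.564, -0.419, 0.419, 0.575]
force: [0.1, -0.0, 1.0]
opening: 0.0004
```

```bash
python3 -c "
from h import *
go(bw(-.036,.04,.029),A+np.pi/2)"
```

```text
t 16.27 tcp [0.4854 0.0677 0.0325] yaw 1.2684 F [ 0.1 -0.   1. ] open 0.0004
shift cm [-0.36  0.31 -2.42] rotvec [-0.012 -0.003  0.009]
```

Emit:
drive_tool(plan="-0.35 0.2 -0.8 -0.012 -0.003 0.009 0;0 0 -0.6 0 0 0 0;0 0 -0.4 0 0 0 0;0 0 0 0 0 0 0")

```text
time: 16.77
tcp_pos: [0.5053, 0.0584, 0.0325]
orientation: [0.57, 0.421, -0.418, -0.568]
force: [-0.1, 0.6, -0.0]
opening: 0.0003
```

```bash
python3 -c "
from h import *
go(bw(-.0304,.04,.029),A+np.pi/2)"
```

```text
t 16.77 tcp [0.5053 0.0584 0.0325] yaw 1.2712 F [-0.1  0.6 -0. ] open 0.0003
shift cm [-0.07  0.36 -0.8 ] rotvec [0.005 0.    0.001]
```

Emit:
drive_tool(plan="-0.07 0.2 -0.2 0 0 0 0;0 0 -0.2 0 0 0 0;0 0 -0.2 0 0 0 0")

```text
time: 17.15
tcp_pos: [0.5109, 0.0558, 0.0306]
orientation: [0.57, 0.421, -0.418, -0.568]
force: [-0.8, 0.6, 0.1]
opening: 0.0006
```

Emit:
drive_tool(plan="0 0 -0.15 0 0 0 0;0 0 -0.15 0 0 0 0")

```text
time: 17.4
tcp_pos: [0.5121, 0.0553, 0.0303]
orientation: [0.569, 0.42, -0.419, -0.569]
force: [-5.2, 2.6, 4.7]
opening: 0.0007
```

Emit:
drive_tool(plan="0 0 -0.15 0 0 0 0;0 0 -0.1 0 0 0 0")

```text
time: 17.65
tcp_pos: [0.5119, 0.0552, 0.03]
orientation: [-0.568, -0.419, 0.42, 0.57]
force: [-4.0, 2.8, 3.2]
opening: 0.0005
```

```bash
python3 -c "
from h import *
go(bw(-.0304,.04,.029),A+np.pi/2)"
```

```text
t 17.65 tcp [0.5119 0.0552 0.03  ] yaw 1.2707 F [-4.   2.8  3.2] open 0.0005
shift cm [ 0.05  0.1  -0.08] rotvec [-0.003 -0.     0.   ]
```

Emit:
drive_tool(plan="0 0 -0.25 0 0 0 0;0 0 -0.25 0 0 0 0")

```text
time: 17.9
tcp_pos: [0.5117, 0.0551, 0.0298]
orientation: [-0.566, -0.417, 0.422, 0.572]
force: [-8.6, 4.6, 12.4]
opening: 0.0005
```

Emit:
drive_tool(plan="0 0 -0.25 0 0 0 0;0 0 -0.25 0 0 0 0")

```text
time: 18.15
tcp_pos: [0.5114, 0.0552, 0.0299]
orientation: [-0.564, -0.415, 0.424, 0.575]
force: [-7.7, 4.4, 9.9]
opening: 0.0003
```

```bash
python3 -c "
from h import *
go(bw(-.0304,.04,.029),A+np.pi/2)
band(look('wrist','w7')[1])"
```

```text
t 18.15 tcp [0.5114 0.0552 0.0299] yaw 1.2699 F [-7.7  4.4  9.9] open 0.0003
shift cm [ 0.06  0.09 -0.12] rotvec [-0.02  -0.001 -0.001]
x edges [35.9 49.6]
rail y [69.8 72.5 75.8]
```

View pics/w7.png

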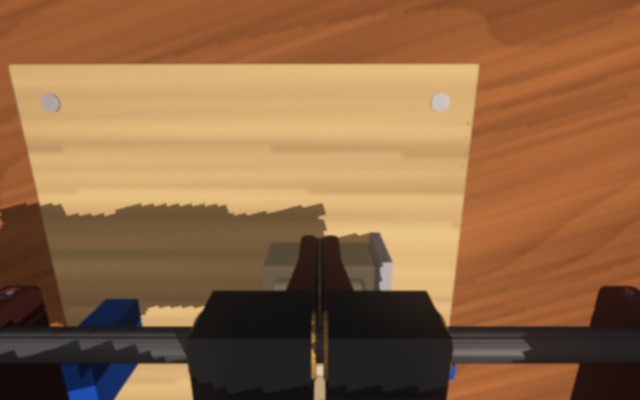

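```bash
python3 - <<'E'
from h import *
f,P=look('side','s2'); z=P[...,2]; d=P[...,:2]-BO; x=d@BX*1000; y=d@BY*1000
cv2.imwrite('pics/s2c.png',cv2.resize(f['image'][180:300,270:400,::-1],None,fx=5,fy=5,interpolation=cv2.INTER_CUBIC))
m=(z>.059)&(z<.066)&(x>0)&(x<100)&(y>15)&(y<60)
print('x',np.percentile(x[m],[1,99]),m.sum())
E
```

```text
x [ 0.67527539 92.98854182] 249
```

View pics/s2c.png

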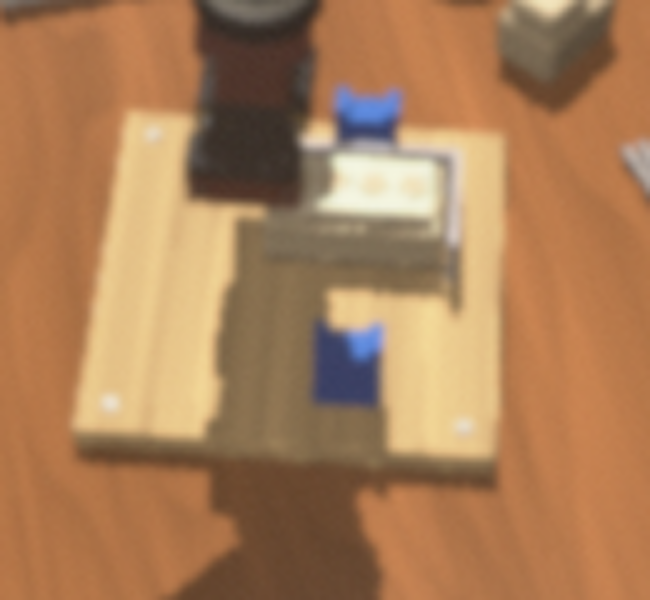

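The wrist view shows the fingers at (320,260) against the fragment's end. In the side crop the fragment is close to the end rail at (450,220). I'll back off and measure from above.

Emit:
drive_tool(plan="0 0 0.6 -0.02 0 0 0;0 -2 0.4 0 0 0 0;0 -4 0 0 0 0 0;0 -4 0 0 0 0 0;-1 0 -5 0 0 0 5;-1 0 -4.5 0 0 0 8;0 0 0 0 0 0 8.78;0 0 0 0 0 0 8.78")

```text
time: 19.25
tcp_pos: [0.5945, 0.008, 0.1354]
orientation: [0.575, 0.424, -0.416, -0.563]
force: [-0.0, -0.2, -0.4]
opening: 0.0365
```

```bash
python3 - <<'E'
from h import *
go(bw(-.05,.04,.12),A+np.pi/2)
f,P=look('wrist','w8'); band(P)
z=P[...,2]; d=P[...,:2]-BO; x=d@BX*1000; y=d@BY*1000
for nm,lo,hi in(('band',.0585,.066),('block',.0475,.0535),('rail',.0545,.058)):
  for a in (10,20,30,40,50):
    m=(z>lo)&(z<hi)&(y>a)&(y<a+10)&(abs(x-30)<75)
    if m.sum()>20: print(nm,a,m.sum(),np.round(np.percentile(x[m],[1,99]),1))
for i in rect(P,(z>.0585)&(z<.066)&(y>0)&(y<66)&(abs(x-30)<75)): print(wb(i[1]/1000),i)
E
```

```text
t 19.25 tcp [0.5945 0.008  0.1354] yaw 1.2714 F [-0.  -0.2 -0.4] open 0.0365
shift cm [ 2.12  1.32 11.19] rotvec [ 0.019  0.    -0.001]
y edges at x -25 -5 [18.1 61.1]
y edges at x -5 15 [17.8 61.7]
y edges at x 55 85 [17.7 61.9]
x edges [-18.2  79.9]
rail y [69.8 72.7 75.9]
band 10 518 [-17.5  77.7]
band 20 1776 [-17.6  79.2]
band 30 1812 [-17.6  79. ]
band 40 1817 [-18.2  78.9]
band 50 1811 [-17.6  79. ]
block 10 1318 [-22.9  90.2]
block 20 143 [-23.6  90.8]
block 30 144 [-23.6  90.8]
block 40 146 [-23.6  90.8]
block 50 145 [-23.5  90.7]
rail 10 153 [-17.2  96.4]
rail 20 111 [-18.9  96.4]
rail 30 103 [-18.9  96. ]
rail 40 100 [-18.9  96.2]
rail 50 96 [-18.9  95.9]
[30.8 39.9] (np.int32(8129), array([571.2,  37.2]), array([45.8, 99.4]), 72.8, np.float64(60.8))
```

View pics/w8.png

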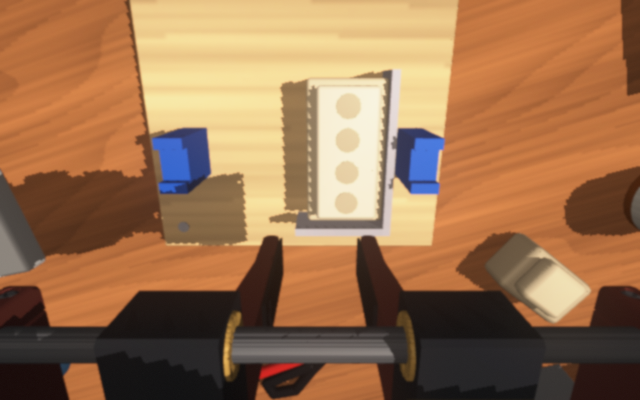

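The fragment is square and flush on the long rail: its near edge runs parallel at (385,150) and the measured y is 39.9. It has not reached the end rail, with x at 30.8 and a gap at (345,222), so about 4 mm is left to push.

Emit:
drive_tool(plan="0.7 0 4 0.019 0 0 0;0.7 0 5 0 0 0 0;0.7 0 2.2 0 0 0 0;0 2 0 0 0 0 0;0 3 0 0 0 0 0;0 3 0 0 0 0 0;0 2 0 0 0 0 0;0 0 0 0 0 0 0")

```text
time: 20.3
tcp_pos: [0.4811, 0.0665, 0.032]
orientation: [0.568, 0.421, -0.422, -0.568]
force: [0.1, 0.3, -0.0]
opening: 0.0005
```

```bash
python3 -c "
from h import *
go(bw(-.034,.04,.032),A+np.pi/2)"
```

```text
t 20.3 tcp [0.4811 0.0665 0.032 ] yaw 1.2778 F [ 0.1  0.3 -0. ] open 0.0005
shift cm [-0.14  0.   -2.99] rotvec [-0.001  0.007 -0.002]
```

Emit:
drive_tool(plan="-0.14 0 -1.2 0 0.007 0 0;0 0 -1 0 0 0 0;0 0 -0.5 0 0 0 0;0 0 -0.3 0 0 0 0;0 -0.05 -0.25 0 0 0 0")

```text
time: 20.92
tcp_pos: [0.5133, 0.0554, 0.0348]
orientation: [0.569, 0.419, -0.42, -0.569]
force: [-3.6, 0.9, -1.8]
opening: 0.0005
```

Emit:
drive_tool(plan="0 -0.1 -0.25 0 0 0 0;0 -0.1 -0.25 0 0 0 0")

```text
time: 21.18
tcp_pos: [0.5158, 0.0541, 0.036]
orientation: [-0.568, -0.418, 0.421, 0.57]
force: [-1.9, 1.0, -2.7]
opening: 0.0003
```

```bash
python3 -c "
from h import *
go(bw(-.0274,.04,.032),A+np.pi/2)"
```

```text
t 21.18 tcp [0.5158 0.0541 0.036 ] yaw 1.2707 F [-1.9  1.  -2.7] open 0.0003
shift cm [0.04 0.4  0.02] rotvec [-0.005 -0.    -0.002]
```

Emit:
drive_tool(plan="0 0 -0.15 0 0 0 0;0 0 -0.15 0 0 0 0")

```text
time: 21.42
tcp_pos: [0.5158, 0.0538, 0.0353]
orientation: [-0.567, -0.417, 0.422, 0.572]
force: [-5.7, 3.2, -2.1]
opening: 0.0007
```

Emit:
drive_tool(plan="0 -0.05 -0.2 0 0 0 0;0 0 -0.15 0 0 0 0")

```text
time: 21.68
tcp_pos: [0.5155, 0.0537, 0.035]
orientation: [-0.565, -0.415, 0.424, 0.573]
force: [-6.4, 3.9, 4.0]
opening: 0.0005
```

Emit:
drive_tool(plan="0 0 0.6 0 0 0 0;0 -2 0.4 0 0 0 0;0 -4 0 0 0 0 0;0 -4 0 0 0 0 0;-1 0 -5 0 0 0 0;-1 0 -4.5 0 0 0 4;0 0 0 0 0 0 5")

```text
time: 22.55
tcp_pos: [0.6045, 0.0066, 0.1433]
orientation: [0.571, 0.422, -0.418, -0.567]
force: [-0.4, 0.6, 0.3]
opening: 0.0173
```

```bash
cat >> h.py <<'E'
def frag(P):
    z=P[...,2]; d=P[...,:2]-BO; x=d@BX*1000; y=d@BY*1000
    for i in rect(P,(z>.0585)&(z<.066)&(y>0)&(y<66)&(abs(x-35)<75)): print('frag',wb(i[1]/1000),i)
E
python3 - <<'E'
from h import *
f,P=look('wrist','w9'); frag(P)
go([.470,-.325,.12],np.deg2rad(-4))
E
```

```text
frag [34.7 39.2] (np.int32(7794), array([574.7,  35.4]), array([45.6, 98.8]), 73.3, np.float64(60.8))
t 22.6 tcp [0.6023 0.0075 0.1429] yaw 1.2722 F [0.4 1.  0. ] open 0.0212
shift cm [-35.68   2.29   2.87] rotvec [0.005 1.342 0.003]
```

```bash
python3 - <<'E'
from h import *
for n in('w8','w9'):
    P=world(dict(np.load(n+'.npz'))); band(P)
    z=P[...,2]; d=P[...,:2]-BO; x=d@BX*1000; y=d@BY*1000
    m=(z>.0705)&(z<.08)&(abs(x-35)<30)
    print([(wb(i[1]/1000),i[3]) for i in rect(P,m)])
E
```

```text
y edges at x -25 -5 [18.1 61.1]
y edges at x -5 15 [17.8 61.7]
y edges at x 55 85 [17.7 61.9]
x edges [-18.2  79.9]
rail y [69.8 72.7 75.9]
[(array([ 19.3, -84.9]), 72.7), (array([19.2, 94.8]), 72.5), (array([ 51.1, -84.9]), 73.8), (array([51.1, 94.8]), 73.4)]
y edges at x -25 -5 [17.3 60.3]
y edges at x -5 15 [17.2 60.8]
y edges at x 55 85 [17.7 61.7]
x edges [-13.8  83.4]
rail y [69.8 72.8 75.9]
[(array([ 19.2, -84.9]), 72.8), (array([19.3, 94.9]), 72.9), (array([ 51.3, -84.9]), 73.8), (array([51.2, 94.8]), 74.2)]
```

Emit:
drive_tool(plan="-4.5 0 0.4 0 0 0 4;-5.3 0 0.4 0 0 0 4;-5.3 0 0.4 0 0 0 4;-5.3 0 0.4 0 0 0 4;-5.3 0 0.4 0 0 0 4;-5.2 0 0.4 0 0 0 4;-4 0 0.4 0 0 0 4;0 0 0 0 0.17 0 4;0 0 0 0 0.17 0 4;0 0 0 0 0.17 0 4")

```text
time: 23.85
tcp_pos: [0.4639, -0.3193, 0.1431]
orientation: [0.659, 0.262, -0.258, -0.656]
force: [0.4, -0.9, 0.0]
opening: 0.0398
```

Emit:
drive_tool(plan="0 0 0 0 0.17 0 4;0 0 0 0 0.17 0 4;0 0 0 0 0.17 0 4;0 0 0 0 0.17 0 4;0 0 0 0 0.1 0 4;0 0 0 0 0 0 4")

```text
time: 24.6
tcp_pos: [0.4603, -0.3121, 0.1431]
orientation: [0.708, -0.016, 0.02, -0.706]
force: [0.2, -0.6, 0.8]
opening: 0.0401
```

```bash
python3 - <<'E'
from h import *
f,P=look('wrist','w10'); z=P[...,2]
R=np.hypot(P[...,0]-.47,P[...,1]+.33)<.16
for lo in (.03,.031): 
  for i in rect(P,R&(z>lo)&(z<.04)): print(i)
print(rect(P,R&(z>.021)&(z<.028)))
go([.4695,-.3243,.1],np.deg2rad(-3.8))
E
```

```text
(np.int32(4706), array([ 469. , -324.8]), array([ 18.9, 200.1]), 86.2, np.float64(33.7))
(np.int32(4641), array([ 469. , -324.9]), array([ 18.7, 200.1]), 86.1, np.float64(33.7))
[(np.int32(29308), array([ 477.6, -336.3]), array([139.5, 228.8]), 84.9, np.float64(23.7))]
t 24.65 tcp [ 0.4602 -0.312   0.143 ] yaw -0.0498 F [-0.   0.1  0.7] open 0.0397
shift cm [ 0.96  4.31 -1.17] rotvec [0.001 0.017 0.006]
```

View pics/w10.png

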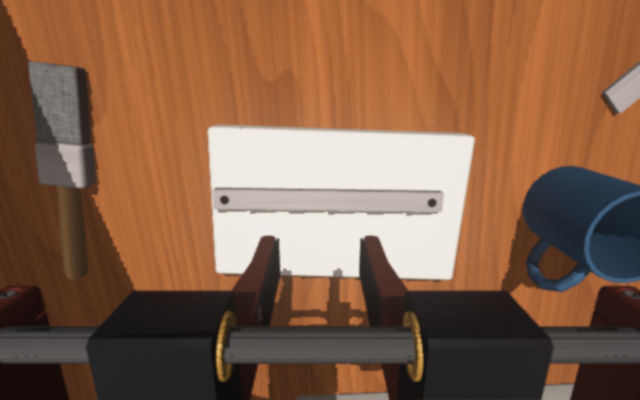

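I misread the bar's direction. The wrist view shows it lying horizontally from (215,200) to (442,202), along the jaws' axis, so its length is along world x at -3.8° and the jaws need a quarter turn to yaw 86.2°.

Emit:
drive_tool(plan="0 0 0 0 -0.175 0 4;0 0 0 0 -0.175 0 4;0 0 0 0 -0.175 0 4;0 0 0 0 -0.175 0 4;0 0 0 0 -0.175 0 4;0 0 0 0 -0.175 0 4;0 0 0 0 -0.175 0 4;0 0 0 0 -0.175 0 4;0 0 0 0 -0.12 0 4;0 0 0 0 0 0 4")

```text
time: 25.9
tcp_pos: [0.458, -0.3073, 0.1431]
orientation: [0.508, 0.494, -0.492, -0.505]
force: [0.1, -0.1, 0.3]
opening: 0.04
```

```bash
python3 -c "
from h import *
go([.469,-.3248,.08],np.deg2rad(86.2))"
```

```text
t 25.9 tcp [ 0.458  -0.3073  0.1431] yaw 1.5449 F [ 0.1 -0.1  0.3] open 0.04
shift cm [-1.71  6.32 -1.11] rotvec [ 0.006  0.04  -0.001]
```

Emit:
drive_tool(plan="-1.7 0 -1.1 0.006 0.04 0 4;0 2 0 0 0 0 4;0 2.5 0 0 0 0 4;0 1.5 0 0 0 0 4;0 0 0 0 0 0 4")

```text
time: 26.52
tcp_pos: [0.4691, -0.3246, 0.0823]
orientation: [0.519, 0.481, -0.482, -0.517]
force: [0.4, 0.3, -0.3]
opening: 0.0397
```

```bash
python3 -c "
from h import *
go([.469,-.3248,.031],np.deg2rad(86.2))"
```

```text
t 26.52 tcp [ 0.4691 -0.3246  0.0823] yaw 1.4971 F [ 0.4  0.3 -0.3] open 0.0397
shift cm [-0.01  5.13  0.01] rotvec [ 0.001 -0.007 -0.002]
```

Emit:
drive_tool(plan="0 2 0 0 -0.007 0 4;0 1.5 0 0 0 0 4;0 1 0 0 0 0 4;0 0.5 0 0 0 0 4;0 0 0 0 0 0 4")

```text
time: 27.15
tcp_pos: [0.4711, -0.3263, 0.0332]
orientation: [0.519, 0.482, -0.483, -0.514]
force: [-0.1, 0.6, -0.7]
opening: 0.0399
```

```bash
python3 -c "
from h import *
go([.469,-.3248,.029],np.deg2rad(86.2))"
```

```text
t 27.15 tcp [ 0.4711 -0.3263  0.0332] yaw 1.5029 F [-0.1  0.6 -0.7] open 0.0399
shift cm [0.13 0.42 0.22] rotvec [ 0.005 -0.002 -0.005]
```

Emit:
drive_tool(plan="0.13 0.4 0.22 0.005 0 -0.005 4;0 0 0 0 0 0 1.5;0 0 0 0 0 0 1.5;0 0 0 0 0 0 1.2;0 0 0 0 0 0 1.2", grip_force=20)

```text
time: 27.78
tcp_pos: [0.4696, -0.3254, 0.0302]
orientation: [0.517, 0.483, -0.483, -0.516]
force: [-0.9, -0.0, 0.5]
opening: 0.0121
```

```bash
python3 -c "
from h import *
go([.469,-.3248,.029],np.deg2rad(86.2))"
```

```text
t 27.77 tcp [ 0.4696 -0.3254  0.0302] yaw 1.5029 F [-0.9 -0.   0.5] open 0.0121
shift cm [0.05 0.12 0.06] rotvec [ 0.001 -0.002 -0.001]
```

Emit:
drive_tool(plan="0 -1 0 0 0 0 1.2;0 -2.5 0 0 0 0 1.2;0 -3 0 0 0 0 1.2;0 -3 0 0 0 0 1.2;0 -2.5 0 0 0 0 1.2;0 0 0 0 0 0 1.2")

```text
time: 28.52
tcp_pos: [0.4697, -0.3254, 0.1568]
orientation: [0.518, 0.483, -0.483, -0.516]
force: [0.1, -0.5, 0.8]
opening: 0.0118
```

```bash
python3 -c "
from h import *
from workcell import manip
print(manip.get_state()['q'])
go(bw(.035,.005,.15),A+np.pi)"
```

```text
[-7.26418847e-01  3.59003865e-01  1.62779128e+00 -4.86902395e-04
  1.15153153e+00 -2.22915070e+00]
t 28.52 tcp [ 0.4697 -0.3254  0.1568] yaw 1.5029 F [ 0.1 -0.5  0.8] open 0.0118
shift cm [33.38  0.62 -7.27] rotvec [ 0.    -1.339 -0.004]
```

The opening reads 12 mm, less than the 18 mm bar, so the grasp missed. I'll look.

```bash
python3 - <<'E'
from h import *
f,P=look('wrist','w11'); z=P[...,2]
R=np.hypot(P[...,0]-.47,P[...,1]+.33)<.16
for i in rect(P,R&(z>.03)&(z<.2)): print(i)
E
```

```text
(np.int32(4416), array([ 468.8, -325. ]), array([ 18. , 198.9]), 86.1, np.float64(33.8))
(np.int32(446), array([ 467.7, -331.6]), array([23.4,  7.9]), 19.0, np.float64(189.8))
(np.int32(453), array([ 468.6, -317.7]), array([ 7.9, 23.2]), 62.8, np.float64(189.9))
```

View pics/w11.png

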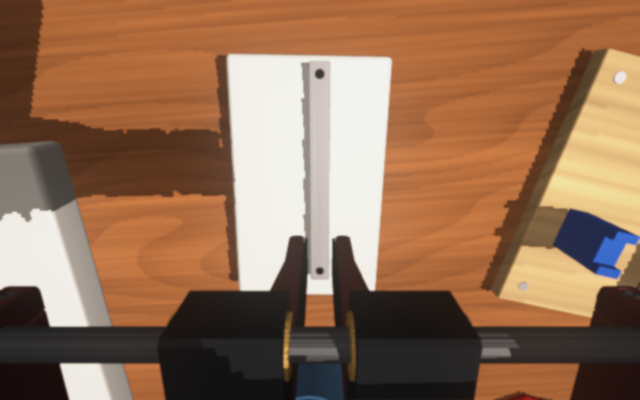

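The bar at (318,170) is untouched, and the fingertips closed just above it. I'll go lower until the tips feel the pad.

Emit:
drive_tool(plan="0 2 0 0 0 0 4;0 3 0 0 0 0 4;0 3 0 0 0 0 4;0 2 0 0 0 0 4;0 1.2 0 0 0 0 4;0 0.6 0 0 0 0 4;0 0 0 0 0 0 4")

```text
time: 29.45
tcp_pos: [0.4652, -0.3215, 0.0283]
orientation: [-0.514, -0.482, 0.483, 0.519]
force: [-0.2, -0.3, -0.2]
opening: 0.04
```

```bash
python3 -c "
from h import *
go([.469,-.325,.027],np.deg2rad(86.2))"
```

```text
t 29.45 tcp [ 0.4652 -0.3215  0.0283] yaw 1.5028 F [-0.2 -0.3 -0.2] open 0.04
shift cm [-0.32  0.13 -0.4 ] rotvec [-0.006 -0.002  0.004]
```

Emit:
drive_tool(plan="-0.32 0.1 -0.4 -0.006 0 0.004 4;0 0.1 0 0 0 0 4;0 0.1 0 0 0 0 4")

```text
time: 29.82
tcp_pos: [0.4706, -0.3264, 0.0269]
orientation: [0.518, 0.483, -0.483, -0.515]
force: [-0.3, 0.5, 0.7]
opening: 0.04
```

Emit:
drive_tool(plan="0 0.15 0 0 0 0 4;0 0 0 0 0 0 4")

```text
time: 30.08
tcp_pos: [0.4708, -0.3266, 0.0257]
orientation: [0.518, 0.483, -0.483, -0.515]
force: [1.1, 0.5, -1.0]
opening: 0.04
```

Emit:
drive_tool(plan="0 0.15 0 0 0 0 4;0 0 0 0 0 0 4")

```text
time: 30.32
tcp_pos: [0.4708, -0.3266, 0.0242]
orientation: [0.518, 0.483, -0.483, -0.515]
force: [0.4, 0.2, 0.1]
opening: 0.0398
```

Emit:
drive_tool(plan="0 0.15 0 0 0 0 4;0 0 0 0 0 0 4")

```text
time: 30.58
tcp_pos: [0.4707, -0.3265, 0.0225]
orientation: [0.518, 0.483, -0.483, -0.515]
force: [0.1, 0.3, -0.0]
opening: 0.0399
```

Emit:
drive_tool(plan="0 0 0 0 0 0 2.6;0 0 0 0 0 0 2.4;0 0 0 0 0 0 1.6;0 0 0 0 0 0 1.6")

```text
time: 31.08
tcp_pos: [0.4707, -0.3265, 0.0225]
orientation: [0.518, 0.483, -0.483, -0.515]
force: [0.3, 0.7, -0.9]
opening: 0.0161
```

Emit:
drive_tool(plan="0 0 0 0 0 0 1;0 0 0 0 0 0 1;0 0 0 0 0 0 1")

```text
time: 31.45
tcp_pos: [0.4708, -0.3266, 0.0226]
orientation: [0.518, 0.483, -0.483, -0.515]
force: [-0.1, 0.2, 0.7]
opening: 0.0103
```

```bash
python3 - <<'E'
from h import *
f,P=look('side','s3'); z=P[...,2]
R=np.hypot(P[...,0]-.47,P[...,1]+.33)<.16
for i in rect(P,R&(z>.0305)&(z<.045)): print(i)
u0,v0=280,270
cv2.imwrite('pics/s3c.png',cv2.resize(f['image'][270:390,270:430,::-1],None,fx=5,fy=5,interpolation=cv2.INTER_CUBIC))
E
```

```text
(np.int32(141), array([ 539.9, -331.1]), array([22.3, 56.6]), 87.0, np.float64(35.1))
(np.int32(222), array([ 408.6, -321.5]), array([21.4, 81. ]), 86.6, np.float64(34.6))
```

View pics/s3c.png

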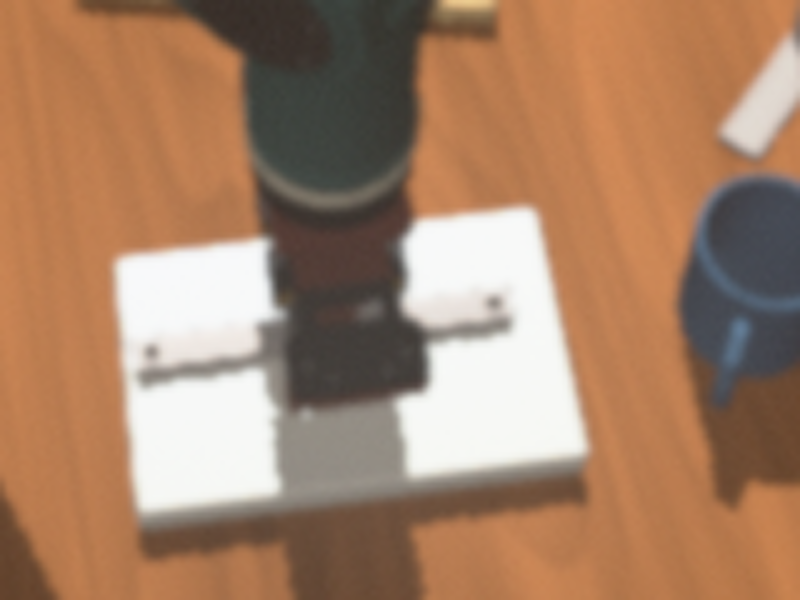

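The side crop shows the gripper in line over the bar, which runs from (150,350) to (495,305). The grip still slips shut, so I'll check the true fingertip height from the earlier wrist depth.

```bash
python3 - <<'E'
from h import *
for n,c,zt in(('w11',(.4697,-.3254),.1568),('w9',(.6023,.0075),.1429),('w10',(.4602,-.312),.143)):
    f=dict(np.load(n+'.npz')); P=world(f); z=P[...,2]
    m=(np.hypot(P[...,0]-c[0],P[...,1]-c[1])<.05)&(z>zt-.03)&(z<zt+.1)
    print(n,'n',m.sum(),'min z-tcp mm',np.round((np.percentile(z[m],[0,1,5,50])-zt)*1000,1))
    v,u=np.where(m&(z<np.percentile(z[m],3)));print(u.mean(),v.mean(), np.round((P[v,u].mean(0)-[*c,zt])*1000,1))
E
python3 -c "
from h import *
go([.469,-.325,.02],np.deg2rad(86.2))"
```

```text
w11 n 4059 min z-tcp mm [20.4 22.9 27.8 61.1]
319.1885245901639 237.21311475409837 [-10.1   1.1  23.5]
w9 n 4503 min z-tcp mm [21.4 23.4 28.1 62.3]
320.0514705882353 237.8308823529412 [-7.3  3.1 24.1]
w10 n 6679 min z-tcp mm [20.7 23.  28.2 65.9]
316.9950248756219 245.32835820895522 [-0.   7.1 23.6]
t 31.5 tcp [ 0.4708 -0.3265  0.0225] yaw 1.5028 F [-0.7 -0.2  0. ] open 0.0095
shift cm [0.14 0.25 0.19] rotvec [ 0.004 -0.002 -0.003]
```

The fingertips sit about 20 mm above the reported TCP, so there is room to go lower. I'll reopen and descend while watching the force.

Emit:
drive_tool(plan="0 -0.3 0 0 0 0 4;0 0 0 0 0 0 4;0 0 0 0 0 0 4;0.14 0.3 0.19 0.004 0 0 4;0 0.4 0 0 0 0 4;0 0.3 0 0 0 0 4;0 0 0 0 0 0 4")

```text
time: 32.38
tcp_pos: [0.4687, -0.3247, 0.0148]
orientation: [0.517, 0.482, -0.484, -0.516]
force: [0.6, -0.6, 0.6]
opening: 0.04
```

Emit:
drive_tool(plan="0 0.25 0 0 0 0 4;0 0 0 0 0 0 4")

```text
time: 32.62
tcp_pos: [0.4687, -0.3247, 0.012]
orientation: [0.517, 0.482, -0.484, -0.516]
force: [-0.1, -0.4, 0.2]
opening: 0.04
```

Emit:
drive_tool(plan="0 0.2 0 0 0 0 4;0 0 0 0 0 0 4")

```text
time: 32.88
tcp_pos: [0.4687, -0.3249, 0.01]
orientation: [0.517, 0.482, -0.484, -0.516]
force: [-0.3, -0.7, 0.7]
opening: 0.0399
```

Emit:
drive_tool(plan="0 0.15 0 0 0 0 4;0 0 0 0 0 0 4")

```text
time: 33.12
tcp_pos: [0.4688, -0.3249, 0.0085]
orientation: [0.517, 0.482, -0.484, -0.516]
force: [-0.4, -0.1, -0.0]
opening: 0.0402
```

Emit:
drive_tool(plan="0 0 0 0 0 0 2;0 0 0 0 0 0 1;0 0 0 0 0 0 1;0 0 0 0 0 0 1;0 0 0 0 0 0 1")

```text
time: 33.75
tcp_pos: [0.4689, -0.325, 0.0086]
orientation: [0.517, 0.482, -0.484, -0.516]
force: [-0.1, -1.0, -0.3]
opening: 0.0176
```

The grip now holds at 17.6 mm, which is the bar's width. Lifting.

Emit:
drive_tool(plan="0 -0.5 0 0 0 0 1;0 -1.5 0 0 0 0 1;0 -3 0 0 0 0 1;0 -3 0 0 0 0 1;0 -3 0 0 0 0 1;0 -1.5 0 0 0 0 1;0 0 0 0 0.12 0 1;0 0 0 0 0.16 0 1;0 0 0 0 0.16 0 1;0 0 0 0 0.16 0 1", grip_force=30)

```text
time: 35.0
tcp_pos: [0.4682, -0.3238, 0.1427]
orientation: [0.64, 0.302, -0.303, -0.638]
force: [-0.8, -0.2, -0.9]
opening: 0.0175
```

Emit:
drive_tool(plan="0 0 0 0 0.16 0 1;0 0 0 0 0.16 0 1;0 0 0 0 0.16 0 1;0 0 0 0 0.16 0 1;0 0 0 0 0.16 0 1;0 0 0 0 0.16 0 1;0 0 0 0 0.12 0 1;0 0 0 0 0 0 1")

```text
time: 36.0
tcp_pos: [0.4654, -0.3214, 0.1423]
orientation: [-0.702, 0.083, -0.08, 0.702]
force: [-0.5, 0.6, -0.6]
opening: 0.0175
```

```bash
python3 -c "
from h import *
go(bw(.035,.005,.12),A)"
```

```text
t 36.0 tcp [ 0.4654 -0.3214  0.1423] yaw -0.2318 F [-0.5  0.6 -0.6] open 0.0175
shift cm [ 2.25  2.21 33.82] rotvec [ 0.     0.068 -0.005]
```

Emit:
drive_tool(plan="0.3 0 3.5 0 0.068 0 1;0 0 5.3 0 0 0 1;0 0 5.3 0 0 0 1;0 0 5.3 0 0 0 1;0 0 5.3 0 0 0 1;0 0 5.2 0 0 0 1;0 0 3 0 0 0 1;0 0 0 0 0 0 1")

```text
time: 37.0
tcp_pos: [0.5643, 0.0018, 0.1424]
orientation: [0.7, -0.1, 0.098, -0.7]
force: [-0.9, 0.1, -1.4]
opening: 0.0177
```

```bash
python3 - <<'E'
from h import *
go(bw(.035,.005,.09),A)
f,P=look('wrist','w12'); z=P[...,2]
d=P[...,:2]-BO; x=d@BX*1000; y=d@BY*1000
m=(z>.135)&(z<.185)&(abs(y)<130)
hs=cv2.cvtColor(f['image'],cv2.COLOR_RGB2HSV)
for i in rect(P,m): print(wb(i[1]/1000),i)
E
```

```text
t 37.0 tcp [0.5643 0.0018 0.1424] yaw -0.2808 F [-0.9  0.1 -1.4] open 0.0177
shift cm [0.05 5.24 0.11] rotvec [ 0.001  0.019 -0.003]
[33.  35.3] (np.int32(11994), array([572. ,  32.2]), array([140.4,  35.1]), 79.6, np.float64(167.5))
[ 36.8 -70.9] (np.int32(1149), array([544.2, -70.4]), array([26.3, 17.7]), 74.6, np.float64(167.8))
```

View pics/w12.png

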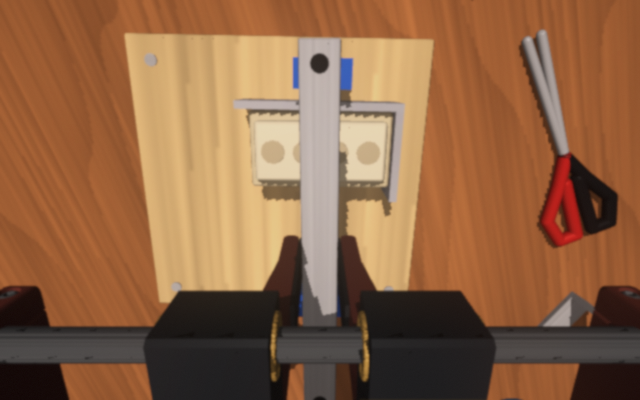

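The wrist view shows the bar held along board y, from (320,60) down between the fingers, and in line with the far support at (322,72). The fragment sits in the corner at (320,150). I'll measure the bar's line before lowering it.

```bash
cat >> h.py <<'E'
def bar(P,zc):
    z=P[...,2]; d=P[...,:2]-BO; x=d@BX*1000; y=d@BY*1000
    m=(abs(z-zc)<.004)&(abs(x-35)<25)
    for a in range(-100,110,20):
        k=m&(y>a)&(y<a+20)
        if k.sum()>30: print('y',a,'n',k.sum(),'x',np.round(np.percentile(x[k],[2,98]),1),'z',np.round(np.median(z[k])*1000,1))
    print('y range',np.round(np.percentile(y[m],[.3,99.7]),1))
E
python3 - <<'E'
from h import *
P=world(dict(np.load('w12.npz'))); bar(P,.1675); frag(P); band(P)
go(bw(.035,.005,.09),A)
E
```

```text
y -100 n 139 x [28.4 45.5] z 167.7
y -80 n 933 x [28.3 45.5] z 167.7
y -60 n 77 x [28.5 44.9] z 167.8
y -40 n 770 x [27.5 44.6] z 167.6
y -20 n 1248 x [26.9 44.4] z 167.6
y 0 n 1575 x [20.2 50.2] z 167.6
y 20 n 1510 x [26.3 43.6] z 167.5
y 40 n 1678 x [26.  43.3] z 167.4
y 60 n 1870 x [25.7 42.8] z 167.4
y 80 n 2102 x [25.2 42.5] z 167.4
y 100 n 599 x [24.8 42.2] z 167.3
y range [-82.2 105. ]
frag [ 2.5 39.1] (np.int32(2621), array([543.9,  44.8]), array([45.8, 33.9]), 73.3, np.float64(60.8))
frag [67.4 39.7] (np.int32(2738), array([606.1,  26.2]), array([45.8, 35.5]), 73.7, np.float64(60.8))
y edges at x 55 85 [17.8 61.4]
x edges [49.6 84.6]
rail y [69.9 73.  75.9]
t 37.05 tcp [0.5639 0.0007 0.1423] yaw -0.282 F [-0.9  0.4 -1.9] open 0.0177
shift cm [0.06 5.23 0.22] rotvec [ 0.002  0.018 -0.003]
```

Emit:
drive_tool(plan="0 1.5 0 0.002 0.018 -0.003 1;0 2 0 0 0 0 1;0 1.5 0 0 0 0 1;0 0 0 0 0 0 1")

```text
time: 37.55
tcp_pos: [0.5617, -0.0036, 0.0886]
orientation: [0.699, -0.108, 0.106, -0.699]
force: [-0.2, -0.5, -1.2]
opening: 0.017
```

```bash
python3 -c "
from h import *
go(bw(.0345,.003,.06),A)"
```

```text
t 37.55 tcp [ 0.5617 -0.0036  0.0886] yaw -0.3044 F [-0.2 -0.5 -1.2] open 0.017
shift cm [0.07 2.85 0.5 ] rotvec [ 0.001 -0.005 -0.002]
```

Emit:
drive_tool(plan="0.07 1 0.5 0 -0.005 -0.002 1;0 0.9 0 0 0 0 1;0 0.4 0 0 0 0 1;0 0 0 0 0 0 1")

```text
time: 38.05
tcp_pos: [0.5647, 0.0006, 0.0646]
orientation: [0.7, -0.105, 0.106, -0.699]
force: [-0.2, 0.0, -0.5]
opening: 0.0174
```

```bash
python3 -c "
from h import *
go(bw(.0345,.003,.053),A)
P=look('wrist','w13')[1]
from workcell import manip
bar(P,manip.get_state()['tcp_pos'][2]+.0252)
"
```

```text
t 38.05 tcp [0.5647 0.0006 0.0646] yaw -0.2998 F [-0.2  0.  -0.5] open 0.0174
shift cm [-0.09  1.16  0.  ] rotvec [0.001 0.    0.001]
y -100 n 186 x [27.4 44.9] z 89.9
y -80 n 922 x [27.6 44.7] z 89.9
y -60 n 38 x [27.7 44.2] z 90.1
y -40 n 833 x [27.7 44.7] z 89.8
y -20 n 1254 x [27.5 44.8] z 89.8
y 0 n 1575 x [21.1 51.2] z 89.8
y 20 n 1517 x [27.6 44.9] z 89.7
y 40 n 1683 x [27.5 44.7] z 89.7
y 60 n 1903 x [27.6 44.7] z 89.6
y 80 n 2098 x [27.6 44.8] z 89.6
y 100 n 480 x [27.4 44.7] z 89.5
y range [-83.2 104. ]
```

Emit:
drive_tool(plan="-0.1 0.4 0 0 0 0 1;0 0.3 0 0 0 0 1;0 0.2 0 0 0 0 1;0 0.15 0 0 0 0 1;0 0 0 0 0 0 1")

```text
time: 38.72
tcp_pos: [0.5645, 0.0009, 0.0543]
orientation: [0.7, -0.104, 0.107, -0.699]
force: [0.0, -0.7, -0.8]
opening: 0.0175
```

```bash
python3 -c "
from h import *
go(bw(.0345,.003,.0516),A)
P=look('wrist','w14')[1]
from workcell import manip
bar(P,manip.get_state()['tcp_pos'][2]+.0252)
"
```

```text
t 38.73 tcp [0.5645 0.0009 0.0543] yaw -0.2996 F [ 0.  -0.7 -0.8] open 0.0175
shift cm [-0.06  0.27 -0.02] rotvec [0.001 0.    0.003]
y -100 n 213 x [21.2 51.7] z 79.5
y -80 n 931 x [27.2 44.5] z 79.5
y -60 n 44 x [27.8 43.3] z 79.8
y -40 n 831 x [27.3 44.4] z 79.5
y -20 n 1233 x [27.1 44.5] z 79.5
y 0 n 1585 x [20.8 50.9] z 79.4
y 20 n 1514 x [27.2 44.5] z 79.4
y 40 n 1695 x [27.1 44.3] z 79.4
y 60 n 1859 x [27.2 44.3] z 79.3
y 80 n 2261 x [20.4 51.4] z 79.3
y 100 n 567 x [18.8 51.3] z 79.1
y range [-83.4 104.3]
```

Inside the notches at x 35.8. I'll lower it the last 2.7 mm.

Emit:
drive_tool(plan="-0.05 0.15 0 0 0 0 1;0 0.12 0 0 0 0 1;0 0 0 0 0 0 1")

```text
time: 39.15
tcp_pos: [0.5642, 0.001, 0.0516]
orientation: [0.7, -0.104, 0.107, -0.699]
force: [0.4, 0.1, -1.7]
opening: 0.0175
```

Emit:
drive_tool(plan="0 0.1 0 0 0 0 1;0 0 0 0 0 0 1")

```text
time: 39.4
tcp_pos: [0.5644, 0.0009, 0.0517]
orientation: [0.7, -0.104, 0.107, -0.699]
force: [1.5, 0.7, -1.1]
opening: 0.0172
```

Emit:
drive_tool(plan="0 0.1 0 0 0 0 1;0 0 0 0 0 0 1")

```text
time: 39.65
tcp_pos: [0.5646, 0.001, 0.0516]
orientation: [0.7, -0.104, 0.107, -0.699]
force: [-0.4, 0.1, -1.6]
opening: 0.0175
```

Emit:
drive_tool(plan="0 0 0 0 0 0 2.2;0 0 0 0 0 0 3;0 0 0 0 0 0 4;0 0 0 0 0 0 4;0 -1 0 0 0 0 4;0 -3 0 0 0 0 4;0 -4 0 0 0 0 4;0 -4 0 0 0 0 4;0 0 0 0 0 0 4")

```text
time: 40.78
tcp_pos: [0.5645, 0.0011, 0.1769]
orientation: [0.7, -0.104, 0.107, -0.699]
force: [0.5, -0.3, -0.7]
opening: 0.0401
```

```bash
python3 -c "
from h import *
go(bw(.035,.005,.15),A)
P=look('wrist','w15')[1]
bar(P,.0765); frag(P)
"
```

```text
t 40.77 tcp [0.5645 0.0011 0.1769] yaw -0.2996 F [ 0.5 -0.3 -0.7] open 0.0401
shift cm [-0.02  2.69  0.16] rotvec [0.    0.    0.006]
y -100 n 541 x [16.1 55.2] z 75.8
y -80 n 515 x [17.2 54.2] z 76.5
y -60 n 429 x [27.4 44.9] z 76.7
y -40 n 453 x [27.6 44.8] z 76.7
y -20 n 464 x [27.7 44.6] z 76.8
y 0 n 503 x [27.8 44.5] z 76.7
y 20 n 531 x [27.2 44.3] z 76.7
y 40 n 587 x [27.5 44.9] z 76.7
y 60 n 603 x [27.6 44.8] z 76.8
y 80 n 1110 x [16.4 54.7] z 76.1
y 100 n 275 x [16.2 54.7] z 75.9
y range [-94.6 104.1]
frag [ 6.  39.2] (np.int32(2537), array([547.3,  43.9]), array([45.3, 40.7]), 72.6, np.float64(60.8))
frag [65.3 40. ] (np.int32(2423), array([604.2,  27.1]), array([45.1, 39.4]), 72.7, np.float64(60.8))
```

```bash
python3 -c "
from workcell import manip
print(manip.finish_job())"
```

```text
the job is handed in; nothing more can be done
None
```

I put the fragment in the rail corner, laid the bar across it in both notches, let go of both, and handed the job in at about 41 s of the 72 s allowed. The hand-in gives no verdict, so these are my own last checks.

| Check | Measured | Allowed |
|---|---|---|
| Fragment x (board) | about 35 mm | 33–37 mm |
| Fragment y (board) | about 39.6 mm (39.2–40.0 mm) | 38–42 mm |
| Fragment off square | about 0.008–0.013 rad | under 0.025 rad |
| Bar x (board) | about 36 mm | 29–41 mm |
| Bar y (board) | about 5 mm | -7 to 17 mm |
| Bar underside | about 68 mm, level | 65.5–70.5 mm |

- **Fragment:** I set it down short of both rails, let go, and pushed it in with the closed fingers. The wrist force was at most about 16 N, during a push before it reached the end rail. It was about 9 N or less in contact with either rail. The push to the end rail turned it slightly, so the y reading differs by 0.8 mm between its ends. That is within tolerance, so I left it.
- **Bar:** Two grasps closed on nothing because the fingertips sit about 20 mm above the reported TCP. The third, lower grasp held.
- **Bystanders:** I did not touch any of them as far as the forces showed, but I did not re-measure their positions.

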